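# Set the oxygen selector on the crash cart to its middle click

## Task

On the emergency cart stand two gas selector boxes, each with a push-pull rod that has three click positions: pushed in (off), middle (half flow) and pulled out (full flow). The oxygen rod, the one with the green knob, is pushed in: pull it out to its middle click and let go of it there. Leave the blue-knobbed air rod as it is and do not knock the saline bottle.

Things in the scene. Friction and masses are not known exactly. Their poses are not given: they have to be found in the camera images.
- oxygen_knob (a point): Centre of the green knob, round, 30 mm in diameter and 30 mm long, on the end of a level 10 mm steel rod; 60 mm above the table. x points along the rod into the box (pulling moves it along -x), z up. Its fixed white box (120 mm deep, 90 wide, 90 high, green band, gauge on top to 99 mm) has its front 45 mm behind this point when the rod is in. At least 60 mm are free on either side.
- oxygen_rod (a joint): How far the oxygen rod is pulled out, m: 0 in (stop), 0.030 middle click, 0.060 out (stop). Leaving a click takes 5 to 8 N; let go within 12 mm of a click it snaps there and stays. On the 6 mm thick, 100 mm wide aluminium foot plate under the knob, three cross lines 30 mm apart (black, wide green, black) lie below the knob's centre at in, middle and out.
- air_knob (a point): Centre of the blue knob of the air selector, the same kind of box, rod, knob and foot plate but with a blue band and a blue middle line. It stands fixed on the other side, its rod pulled out. Same axes. To be left alone.
- bottle_mid (a point): Middle of the upright white saline squeeze bottle (65 mm in diameter, 170 mm high with its nozzle), 85 mm above the table, loose, to the right (-y) of the selectors. To be left alone.

How it is judged:
At the end, for the whole second after the job is handed in: The oxygen rod rests in its middle click: pulled out 30 mm, give or take 6 mm, and not moving (value of joint oxygen_rod between 0.024 and 0.036 m and velocity of joint oxygen_rod between -0.01 and 0.01 m/s); the robot touches nothing.
It fails at once if the air knob is moved by more than 12 mm (distance of air_knob from where it was at the start of the episode above 0.012 m).
It fails at once if the saline bottle is shifted by more than 25 mm or tipped over (distance of bottle_mid from where it was at the start of the episode above 0.025 m).
It also fails if it takes over 32 s, if anything falls off the work surface, if the arm or the gripper's body presses on something with over 40 N, if the wrist force passes 120 N, or if a joint passes its speed limit or range.

## Robot

A 7-joint arm with a two-finger parallel gripper is mounted at the origin on the work surface. World frame = base frame: x ahead of the robot, y to its left, z up, the work surface at z = 0. Lengths are in m, angles in rad, forces in N, time in s.
With the tool pointing down it reaches from about 0.35 to 0.9 m from the base axis. Payload 8.1 kg.
Tool frame: the origin (TCP) lies midway between the tips of the shut fingers; the grasp point (between the pads) lies 19 mm behind it (pinch_z is the distance from the TCP to the grasp point, in m); x points along the fingers, y is the direction in which the jaws open and shut, and the axes are right-handed (so a half turn about x gives the same grasp; the last joint's range is limited). The gripper opens to 85 mm and grips with 20 to 120 N. Pads are 22 mm wide; open, the fingers measure 114 mm over their backs; the gripper's body (76 mm by 85 mm) begins 54 mm behind the grasp point. The pads swing forward as they close: fully open they stand 13 mm farther back than shut.
Start: joints at [-1.399, 0.434, 0.025, 1.573, -0.012, 1.134, -0.075], TCP at [0.17, 0.602, 0.231] pointing down, gripper open.
Joint ranges: [-2.62, 2.62], [-0.44, 2.09], [-1.27, 1.32], [0.08, 2.57], [-1.32, 4.46], [0.12, 2], [-2.74, 2.74]. Speed limits (rad/s): [2.22, 2.22, 3.01, 3.01, 3.14, 3.14, 3.14].

## Interface

Orientations are given as a 3x3 rotation matrix whose columns are the frame's x, y, z axes.
In Python, from plant import get_obs, snapshot, finish_job, pinch_z gives the robot as it stands.
- The arm moves only by the tool drive_tool, never from a script. Its argument "plan" is text: rows parted by semicolons, each of 7 numbers parted by spaces: the opening in per cent of the stroke, from 0 (shut) to 100 (fully open), then the shift along the tool's x, y, z in cm, then the turn, a rotation vector about the tool's x, y, z in degrees. In form: claw x y z wx wy wz; .... A call has 1 to 20 rows; each row is the pose to reach, as a shift and turn from the pose commanded when the call began, along the tool's axes at that moment; what a row does not reach only later rows make up. A row lasts 1/10 s, in which the tool goes at most 50 mm and 8.59 degrees, less where a joint would pass 70% of its speed; a pose out of reach is approached as far as the arm can. A call with a gripper value outside its range is refused whole. The fingers move at their own pace and stop on an object; "newtons" is the grip in N (left out, the last holds). Time passes only in rows, so rows that repeat a pose let the fingers close. It gives the time, the measured TCP pose, the force and the opening at its end, in the units of the state.
- get_obs(): the state, without advancing time (a new reading comes with each control period).
- snapshot(name): name is "scene" or "top" or "wrist"; returns a dict with "pixels" (480x640x3 uint8, red, green, blue), "K" (3x3 intrinsics, pixels), "pose" (4x4, takes a point from camera to world coordinates); the wrist camera has in their place "tool_from_camera" (4x4, takes a point from camera to tool coordinates, whose origin is the TCP and whose axes are the tool frame's). Camera axes: x right, y down, z forward; pixel columns grow to the right and rows downward; lengths in m; the calibration is good to about 2 mm. A picture is of the moment at which its call begins: read the wrist's pose just before it. There is no depth.
- finish_job(): hands the job in, once; it reports no verdict.
The state is a dict: "clock": time; "q": joint angles; "joint_vel": joint speeds; "tau": joint torques, N m; "eef_pos": TCP position; "tool_rot": TCP orientation; "force": force on the tool from outside, world axes, zero at the start; "moment": the same for the moment, N m; "width": finger opening in m.
Only numpy, scipy, OpenCV 4.12 (cv2) and the standard library are available. Lean on these libraries where they do the work, as an engineer would, in place of code of your own. Each camera call takes 0.05 s, during which the arm holds its last target. There are 200 camera calls.

## Working session

There is one attempt and no reset: what is moved stays moved. The work goes in short steps, Python scripts to look and compute and a tool call to move; the robot and the scene stay as the last step left them, time stands still between calls to the robot, and variables do not carry over. Pictures are saved under pics/ and viewed, about 8 in all and at most 12, crops included, and the job is handed in when it is done.

Besides the shell and the picture viewer there is one more tool, called after "Call:" in YAML: its name, and indented under it one key for each argument. drive_tool: Moves the arm, as the interface text tells. Its arguments: {"type":"object","properties":{"plan":{"type":"string"},"newtons":{"type":"number"}},"required":["plan"]}

```bash
mkdir -p pics; ls
python3 - <<'E'
from plant import *
import cv2,numpy as np
o=get_obs();print(o['clock'],o['eef_pos'],o['tool_rot'],o['width'],pinch_z)
for n in("scene","top"):
    s=snapshot(n);cv2.imwrite(f"pics/{n}0.png",s["pixels"][:,:,::-1]);np.savez(f"{n}0.npz",**s);print(n,s["K"].round(1),s["pose"].round(3))
E
```

```text
pics
0.0 [0.16948677 0.60102582 0.23049497] [[-3.17074311e-04  2.71396222e-01  9.62467657e-01]
 [-1.63359629e-03  9.62466280e-01 -2.71396372e-01]
 [-9.99998615e-01 -1.65833641e-03  1.38178528e-04]] 0.08569477661536101 0.0187
scene [[517.1   0.  323.2]
 [  0.  517.1 239.4]
 [  0.    0.    1. ]] [[ 6.490e-01  4.370e-01 -6.230e-01  1.242e+00]
 [ 7.610e-01 -3.720e-01  5.320e-01 -7.060e-01]
 [ 1.000e-03 -8.190e-01 -5.740e-01  7.390e-01]
 [ 0.000e+00  0.000e+00  0.000e+00  1.000e+00]]
top [[571.6   0.  319.3]
 [  0.  571.6 240.7]
 [  0.    0.    1. ]] [[ 0.01  -0.991  0.133  0.415]
 [-1.    -0.012 -0.013 -0.113]
 [ 0.014 -0.133 -0.991  1.159]
 [ 0.     0.     0.     1.   ]]
```

View pics/scene0.png

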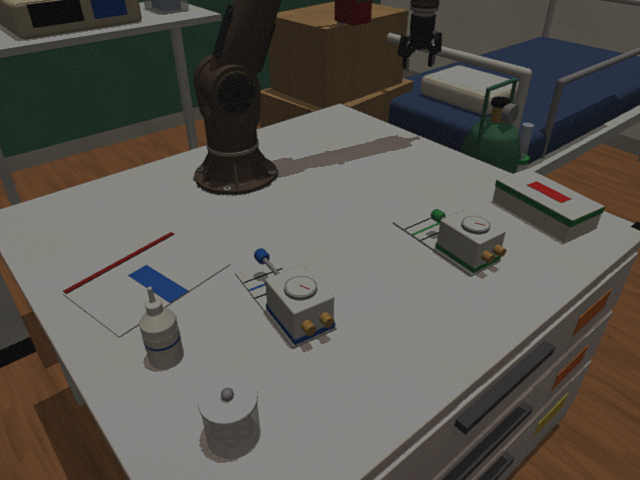

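View pics/top0.png

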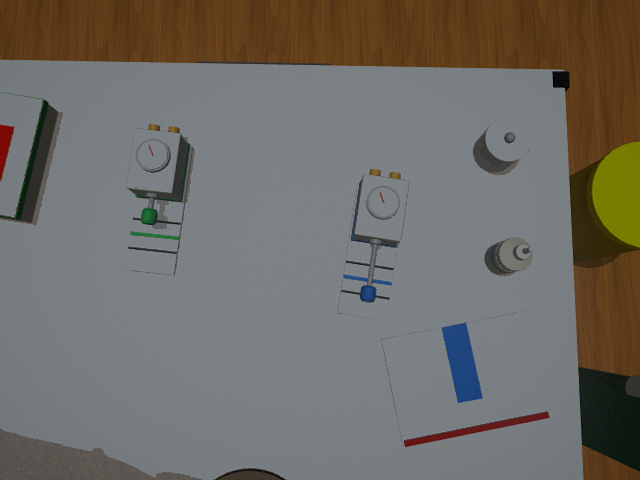

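The scene view shows the green knob at (437,214) and the blue knob at (262,256). In the top view they are at (149,216) and (368,293), the bottle is at about (513,255), and the green cross line is at about (155,235).

```bash
cat > h.py <<'E'
import cv2,numpy as np
def ray(s,uv,P=None):
    P=s["pose"] if P is None else P
    d=np.linalg.inv(s["K"])@[uv[0],uv[1],1.];return P[:3,3],P[:3,:3]@d
def onplane(s,uv,z,P=None):
    c,d=ray(s,uv,P);return c+d*(z-c[2])/d[2]
def tri(rs):
    A=0;b=0
    for c,d in rs:
        d=d/np.linalg.norm(d);M=np.eye(3)-np.outer(d,d);A=A+M;b=b+M@c
    p=np.linalg.solve(A,b);return p,[np.linalg.norm(np.cross(p-c,d/np.linalg.norm(d))) for c,d in rs]
def blobs(s,hue,minA=15):
    h=cv2.cvtColor(s["pixels"],cv2.COLOR_RGB2HSV)
    m=cv2.inRange(h,(hue[0],110,40),(hue[1],255,255))
    n,l,st,c=cv2.connectedComponentsWithStats(m)
    return [(i,st[i],c[i],l) for i in range(1,n) if st[i,4]>=minA]
G=(45,80);B=(100,125)
E
python3 - <<'E'
from h import *
S={n:dict(np.load(n+"0.npz")) for n in("scene","top")}
for n,s in S.items():
    for nm,hue in(("G",G),("B",B)):
        for i,st,c,l in blobs(s,hue):
            if st[4]<2000: print(n,nm,st,c.round(1))
s=S["top"]
for i,st,c,l in blobs(s,G):
    if abs(c[0]-155)<12 and abs(c[1]-235)<6:
        y,x=np.where(l==i);P=np.array([onplane(s,p,.006) for p in zip(x,y)]);m=P.mean(0);v=np.linalg.svd(P-m)[2][0];print("line",m,v,np.ptp(P@v))
E
```

```text
scene G [518 155  12  10  63] [523.8 160.1]
scene G [432 209  13  12  88] [437.1 214.1]
scene G [568 208  36  19 124] [584.9 217.5]
scene G [413 222  27  13  36] [426.1 228.2]
scene G [492 256   7   7  17] [495.4 259. ]
scene G [465 263  26   9  54] [478.5 266.3]
scene B [ 91   0  36  19 550] [108.1   7.8]
scene B [ 482   37  139  106 1999] [546.4  71.6]
scene B [ 559   57   81   63 1196] [599.9  86.9]
scene B [391  62 109  65 854] [435.8  99.7]
scene B [572  66  10   5  21] [576.2  68.2]
scene B [501  74  10   4  17] [505.1  75.4]
scene B [431  98  12   8  28] [435. 102.]
scene B [554 109   8  17  37] [557.6 117.1]
scene B [463 122   7  11  24] [465.5 126.8]
scene B [255 249  14  14 128] [260.8 254.7]
scene B [129 265  59  38 929] [158.3 283.3]
scene B [249 284  16   7  26] [256.2 287. ]
scene B [267 306  68  39 240] [298.8 330.7]
scene B [147 338  32  13  52] [163.2 346.9]
top G [ 35 112   7  27  27] [ 37.9 125. ]
top G [ 25 144   9  36  36] [ 29.  161.5]
top G [ 13 185  11  34  36] [ 18.9 202.4]
top G [135 195  11   3  15] [139.7 196.1]
top G [141 208  16  17 219] [148.5 216. ]
top G [131 232  48   8 147] [154.3 235.3]
top B [351 236  18   7  30] [358.  239.9]
top B [382 244  14   3  20] [388.6 245. ]
top B [344 274  24   7  79] [355.2 277.6]
top B [372 279  20   6  63] [381.6 281.9]
top B [360 285  16  17 215] [367.5 293.3]
top B [ 442  323   40   80 1919] [461.6 362.6]
line [0.57637328 0.20733816 0.006     ] [-0.09852153 -0.99513492 -0.        ] 0.09623579470712448
```

Run:
```python
from h import *
S={n:dict(np.load(n+"0.npz")) for n in("scene","top")}
for nm,a,b in(("green",(437.1,214.1),(148.5,216)),("blue",(260.8,254.7),(367.5,293.3))):
    p,r=tri([ray(S["scene"],a),ray(S["top"],b)]);print(nm,p.round(4),np.round(r,4),onplane(S["top"],b,.06).round(4),onplane(S["scene"],a,.06).round(4))
m=np.array([.5764,.2073]);ax=np.array([.9951,-.0985]);print("in point on axis",m+.03*ax)
from plant import get_obs
from scipy.spatial.transform import Rotation as Ro
o=get_obs();R=o["tool_rot"]
c=m+.03*ax
# target: x down; y jaw = perpendicular to ax  (0.0985,0.9951)
X=[0,0,-1];Y=[.0985,.9951,0];T=np.column_stack([X,Y,np.cross(X,Y)])
print("rotvec tool deg",Ro.from_matrix(R.T@T).as_rotvec(degrees=True))
```

```text
green [0.6062 0.2048 0.0621] [0.0001 0.0001] [0.6065 0.2053 0.06  ] [0.6043 0.2077 0.06  ]
blue [ 0.4618 -0.22    0.0612] [0.0007 0.0007] [ 0.4614 -0.2206  0.06  ] [ 0.4608 -0.2186  0.06  ]
in point on axis [0.606253 0.204345]
rotvec tool deg [-1.00972800e+01  1.49123735e-03  8.49335853e-02]
```

Call:
drive_tool:
  plan: "80 0 -26.3 52.8 -10 0 0; 80 0 -26.3 52.8 -10 0 0; 80 0 -26.3 52.8 -10 0 0; 80 0 -26.3 52.8 -10 0 0; 80 0 -26.3 52.8 -10 0 0; 80 0 -26.3 52.8 -10 0 0; 80 0 -26.3 52.8 -10 0 0; 80 0 -26.3 52.8 -10 0 0; 80 0 -26.3 52.8 -10 0 0; 80 0 -26.3 52.8 -10 0 0; 80 0 -26.3 52.8 -10 0 0; 80 0 -26.3 52.8 -10 0 0; 80 0 -26.3 52.8 -10 0 0; 80 6 -26.3 52.8 -10 0 0; 80 6 -26.3 52.8 -10 0 0; 80 6 -26.3 52.8 -10 0 0; 80 6 -26.3 52.8 -10 0 0; 80 6 -26.3 52.8 -10 0 0"
  newtons: 40

```text
clock: 1.9
eef_pos: [0.6072, 0.2058, 0.1732]
tool_rot: [[0.002, 0.1, 0.995], [0.001, 0.995, -0.1], [-1.0, 0.001, 0.002]]
force: [0.5, 0.4, 1.1]
width: 0.0683
```

Run:
```python
from h import *
from plant import *
o=get_obs();s=snapshot("wrist");cv2.imwrite("pics/w1.png",s["pixels"][:,:,::-1])
T=np.eye(4);T[:3,:3]=o["tool_rot"];T[:3,3]=o["eef_pos"];P=T@s["tool_from_camera"]
print(o["eef_pos"])
for i,st,c,l in blobs(s,G,100): print(st,c.round(1),onplane(s,c,.06,P).round(4),onplane(s,c,.006,P).round(4))
```

```text
[0.60722445 0.20579522 0.17322912]
[ 252  167  129    9 1127] [317.  171.1] [0.5678 0.2068 0.06  ] [0.5753 0.2058 0.006 ]
[ 294  205   44   51 1841] [315.5 230.6] [0.6065 0.2018 0.06  ] [0.6221 0.1998 0.006 ]
```

View pics/w1.png

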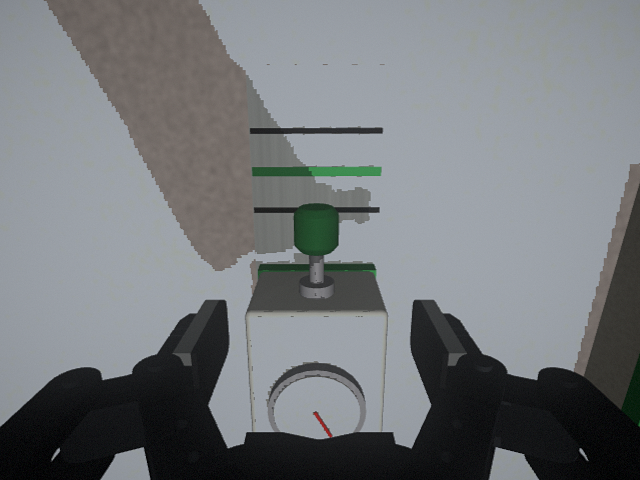

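The wrist view shows the green knob at (315,230) between the fingers' lines of approach. The middle line is at (317,171), and the ray agrees with the stereo position to within 3 mm. Descending and gripping next.

Call:
drive_tool:
  plan: "80 5 -0.1 -0.3 0 0 0; 80 8 -0.1 -0.3 0 0 0; 80 10 -0.1 -0.3 0 0 0; 80 12 -0.1 -0.3 0 0 0; 80 13.1 -0.1 -0.3 0 0 0; 80 13.1 -0.1 -0.3 0 0 0; 80 13.1 -0.1 -0.3 0 0 0; 20 13.1 -0.1 -0.3 0 0 0; 20 13.1 -0.1 -0.3 0 0 0; 20 13.1 -0.1 -0.3 0 0 0; 20 13.1 -0.1 -0.3 0 0 0; 20 13.1 -0.1 -0.3 0 0 0; 20 13.1 -0.1 -0.3 0 0 0; 20 13.1 -0.1 -0.3 0 0 0; 20 13.1 -0.1 -0.3 0 0 0"
  newtons: 40

```text
clock: 3.45
eef_pos: [0.6038, 0.2043, 0.0414]
tool_rot: [[0.001, 0.1, 0.995], [0.0, 0.995, -0.1], [-1.0, 0.0, 0.001]]
force: [-1.9, -1.0, 6.3]
width: 0.0284
```

Call:
drive_tool:
  plan: "20 0 0 -0.3 0 0 0; 20 0 0 -0.6 0 0 0; 20 0 0 -1.0 0 0 0; 20 0 0 -1.4 0 0 0; 20 0 0 -1.8 0 0 0; 20 0 0 -2.2 0 0 0; 20 0 0 -2.6 0 0 0; 20 0 0 -2.9 0 0 0; 20 0 0 -3.0 0 0 0; 20 0 0 -3.0 0 0 0; 20 0 0 -3.0 0 0 0; 20 0 0 -3.0 0 0 0"

```text
clock: 4.65
eef_pos: [0.5738, 0.2073, 0.0413]
tool_rot: [[0.001, 0.1, 0.995], [0.0, 0.995, -0.1], [-1.0, 0.0, 0.001]]
force: [-0.7, -2.3, 9.3]
width: 0.0287
```

Run:
```python
from h import *
from plant import *
o=get_obs();s=snapshot("wrist");cv2.imwrite("pics/w2.png",s["pixels"][:,:,::-1])
t=snapshot("top")
print(o["eef_pos"],o["force"],o["width"])
for i,st,c,l in blobs(t,G): print(st,c.round(1),onplane(t,c,.06).round(4))
```

```text
[0.57378504 0.2072723  0.04131196] [-0.65094447 -2.27750092  9.32188621] 0.0286641802606533
[ 35 103   9  36  36] [ 39.  120.5] [0.7957 0.431  0.06  ]
[ 28 144   6  24  24] [ 30.5 155.5] [0.7242 0.4422 0.06  ]
[135 195  11   3  16] [139.8 196.1] [0.6457 0.2243 0.06  ]
[159 198  22   4  35] [170.1 199.4] [0.6399 0.165  0.06  ]
[168 236  10   4  25] [172.9 237.5] [0.5649 0.1562 0.06  ]
```

View pics/w2.png

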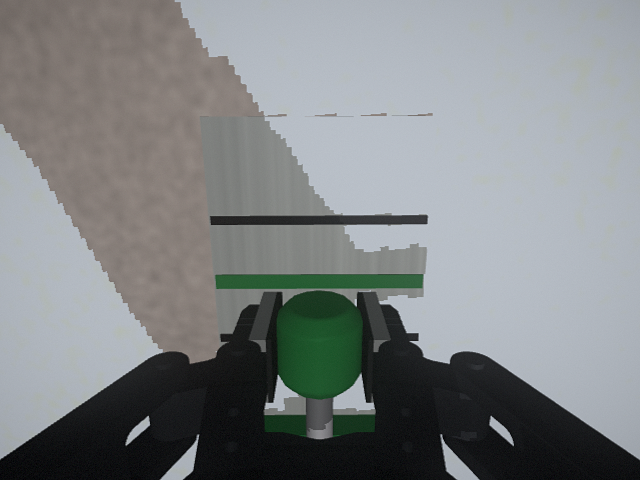

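The wrist view shows the knob still between the pads at (320,345), with the rod out behind it. Its offset from the green line at row 281 fits parallax. I'll release it, rise straight up and check.

Call:
drive_tool:
  plan: "40 0 0 0 0 0 0; 60 0 0 0 0 0 0; 80 0 0 0 0 0 0; 80 0 0 0 0 0 0; 80 0 0 0 0 0 0; 80 0 0 0 0 0 0; 80 -3 0 0 0 0 0; 80 -6 0 0 0 0 0; 80 -10 0 0 0 0 0; 80 -14 0 0 0 0 0; 80 -18 0 0 0 0 0; 80 -18 0 0 0 0 0; 80 -18 0 0 0 0 0; 80 -18 0 -5 0 0 0; 80 -18 0 -10 0 0 0; 80 -18 0 -15 0 0 0; 80 -18 0 -15 0 0 0; 80 -18 0 -15 0 0 0"

```text
clock: 6.55
eef_pos: [0.4228, 0.2224, 0.2195]
tool_rot: [[-0.001, 0.098, 0.995], [-0.001, 0.995, -0.098], [-1.0, -0.001, -0.001]]
force: [2.3, 0.2, -0.1]
width: 0.0687
```

Run:
```python
from h import *
from plant import *
S={n:snapshot(n) for n in("scene","top")};o=get_obs();print(o["clock"],o["eef_pos"],o["force"],o["joint_vel"].round(3) if hasattr(o["joint_vel"],"round") else o["joint_vel"])
cv2.imwrite("pics/top3.png",S["top"]["pixels"][:,:,::-1])
cv2.imwrite("pics/scene3.png",S["scene"]["pixels"][:,:,::-1])
for n,s in S.items():
    for nm,h in(("G",G),("B",B)):
        for i,st,c,l in blobs(s,h,30):
            p=onplane(s,c,.06)
            if 60<st[4]<300 and .4<p[0]<.65: print(n,nm,st,c.round(1),p.round(4))
```

```text
6.65 [0.42485518 0.22219633 0.21981648] [0.36933673 0.11572407 0.1450672 ] [ 0.01   0.008  0.006 -0.017  0.001  0.003  0.001]
scene G [518 155  12  10  63] [524. 160.] [0.578  0.6358 0.06  ]
scene G [423 204  13  12  89] [428.6 209.1] [0.5754 0.21   0.06  ]
scene B [255 249  14  14 126] [260.7 254.8] [ 0.4609 -0.2189  0.06  ]
top B [344 274  24   7  78] [355.2 277.6] [ 0.4914 -0.197   0.06  ]
top B [372 279  20   6  64] [381.5 281.8] [ 0.4838 -0.2477  0.06  ]
top B [360 285  16  17 215] [367.4 293.2] [ 0.4616 -0.2205  0.06  ]
```

View pics/scene3.png

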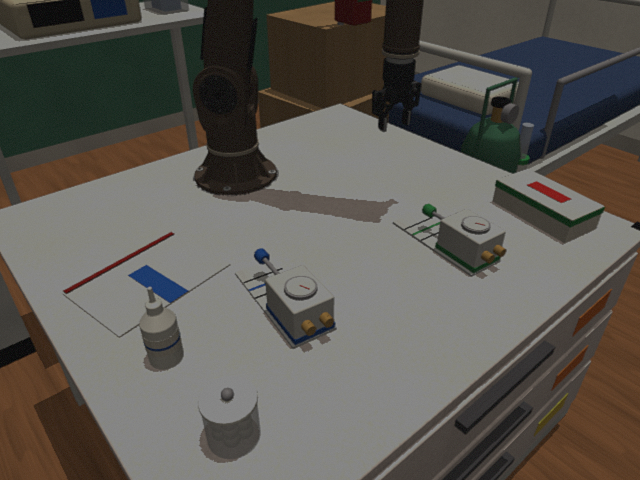

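The scene view shows the green knob now at (429,209), a 29 mm pull. The air knob and bottle haven't moved, and the gripper is clear and still.

```bash
python3 -c "
from plant import *
print(finish_job())"
```

```text
the job is handed in; nothing more can be done
None
```

I pulled the green oxygen rod out to its middle click, let go of it there, backed the gripper away, and handed the job in at about 6.7 s.

**Oxygen rod:** the scene camera puts the knob 29 mm out from where it started, against the 30 mm wanted. It agrees with the arm's 30 mm pull. The top camera could not confirm it because the check found no green knob in that picture, probably hidden by the arm.

**Air knob and bottle:** the air knob sits in the same place in both cameras to within 0.3 mm. The bottle looks unmoved and upright in the scene picture, but I did not measure its position.

**Robot:** the gripper was about 0.22 m above the table and clear of everything. The measured force was under 0.5 N and the arm was nearly still.

**Disagreements:** before the grasp, the wrist camera and the stereo measurement differed by about 3 mm sideways, and the stereo height was 62 mm against the stated 60 mm. Both were small enough not to affect the grasp.

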